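Sweep the hub nuts into the parts bay

ROBOT

A 6-joint arm with a two-finger parallel gripper is mounted at the origin on the work surface. World frame = base frame: x ahead of the robot, y to its left, z up, the work surface at z = 0. Lengths are in m, angles in rad, forces in N, time in s.
With the tool pointing down it reaches from about 0.35 to 0.775 m from the base axis. Payload 7.3 kg.
Tool frame: the origin (TCP) lies at the very end of the fingers, on their centre line; the grasp point (between the pads) lies 19 mm behind it (pinch_z is the distance from the TCP to the grasp point, in m); z points along the fingers, y is the line along which they close (so a half turn about z gives the same grasp; the last joint's range is limited). The gripper opens to 92 mm and grips with 3 to 60 N. Pads are 19 mm wide; open, the fingers measure 130 mm over their backs; the gripper's body (75 mm by 190 mm) begins 47 mm behind the grasp point.
Start: joints at [-1.465, 0.342, 1.524, -0, 1.275, -0.146], TCP at [0.131, -0.508, 0.227] pointing down, gripper open.
Joint ranges: [-2.53, 2.53], [-0.77, 2.02], [0.04, 2.7], [-1, 4.14], [0.28, 2.66], [-3.11, 3.11]. Speed limits (rad/s): [2.57, 2.57, 3.14, 3.14, 3.14, 3.14].

INTERFACE

Orientations are given as [roll, pitch, yaw] about the fixed x, y, z axes, in that order (R = Rz(yaw) Ry(pitch) Rx(roll)).
In Python, from cell import * gives the robot as it stands.
- The arm moves only by the tool arm_command, never from a script. Its arguments are lists of equal length, an entry for each row: "fingers": the gripper command: -1 is fully open, 1 is shut, values between are in proportion; "travel": the shift along the tool's x, y, z in m, a list of three; "dr": the turn, a rotation vector about the tool's x, y, z in degrees, a list of three. In form: {"fingers": [fingers, ...], "travel": [[x, y, z], ...], "dr": [[wx, wy, wz], ...]}. A call has 1 to 8 rows; each row is the pose to reach, as a shift and turn from the pose commanded when the call began, along the tool's axes at that moment; what a row does not reach only later rows make up. A row lasts 1/12 s, in which the tool goes at most 41.7 mm and 7.16 degrees, less where a joint would pass 70% of its speed; a pose out of reach is approached as far as the arm can. A call with a gripper value outside its range is refused whole. The fingers move at their own pace and stop on an object; "squeeze" is the grip in N (left out, the last holds). Time passes only in rows, so rows that repeat a pose let the fingers close. It gives the time, the measured TCP pose, the force, the opening and the grip force at its end, in the units of the state.
- observe(): the state, without advancing time (a new reading comes with each control period).
- read_camera(name): name is "scene" or "top" or "wrist"; returns a dict with "color" (420x560x3 uint8, blue, green, red), "z_map" (420x560 float32, m along the optical axis (not along the pixel's ray), 0 where there is no reading), "fx", "fy", "cx", "cy" (pixels), "R" (3x3) and "t" (3): a world point X has camera coordinates R X + t. Camera axes: x right, y down, z forward; pixel columns grow to the right and rows downward; lengths in m; the calibration is good to about 2 mm. The wrist camera is an equidistant fisheye: a pixel r from the principal point sees the ray r / f radians off the axis. A picture is of the moment at which its call begins.
- hand_in(): hands the job in; it is judged then, once.
The state is a dict: "time": time; "qpos": joint angles; "qvel": joint speeds; "joint_efforts": joint torques, N m; "tool_pos": TCP position; "tool_rot": TCP orientation; "contact_force": force on the tool from outside, world axes, zero at the start; "torque": the same for the moment, N m; "opening": finger opening in m; "grip_force": force on a finger pad.
Only numpy, scipy, OpenCV 4.12 (cv2) and the standard library are available. Lean on these libraries where they do the work, as an engineer would, in place of code of your own. Each camera call takes 0.05 s, during which the arm holds its last target. There are 200 camera calls.

TASK

Sweep the three loose hexagon hub nuts across the bench with your fingers into the low three-sided metal parts bay, in through its open side, until all three lie flat and wholly inside it. Push them along the bench top only, never pick one up or lift it, and leave everything else on the bench where it is.

Things in the scene. Friction and masses are not known exactly. Their poses are not given: they have to be found in the camera images.
- nut1: large plain steel hexagon hub nut lying flat, 36 mm across flats (41.6 mm across corners), 16 mm high, about 85 g; origin at the centre of its underside when built, z up (hexagonal solid outline; the dark round centre is the bore, only marked, not a hole)
- nut2: large plain steel hexagon hub nut lying flat, 36 mm across flats (41.6 mm across corners), 16 mm high, about 85 g; origin at the centre of its underside when built, z up (hexagonal solid outline; the dark round centre is the bore, only marked, not a hole)
- nut3: large plain steel hexagon hub nut lying flat, 36 mm across flats (41.6 mm across corners), 16 mm high, about 85 g; origin at the centre of its underside when built, z up (hexagonal solid outline; the dark round centre is the bore, only marked, not a hole)
- bay: fixed parts bay of aluminium strip on the bench top: three upright walls 30 mm high and 4 mm thick, inside 160 mm wide (its x, from -80 to +80 mm) and 140 mm deep (its y, from -70 to +70 mm). Its origin is the middle of the inner area at bench height. Closed at both x sides and at the -y end; the whole +y end is open, facing the nuts. No floor step: nuts slide in on a dark lining at bench height
- bay_mouth (a point): middle of the bay's open end at bench height, 70 mm along the bay's +y from its origin; same axes as the bay
- bearing: round steel ball bearing lying flat, 47 mm diameter, 14 mm high, loose, stands among the nuts; not to be moved. Origin: centre of its underside
- socket: round dark wrench socket standing upright, 36 mm diameter, 55 mm high, loose, stands among the nuts; not to be moved. Origin: centre of its underside
- meter: yellow multimeter lying flat, 90 mm (x) by 180 mm (y) by 48 mm high, to the left of the nuts; bystander. Origin: centre of its underside
- filter: white oil filter canister standing upright, 76 mm diameter, 85 mm high, to the far left; bystander. Origin: centre of its underside
- tin: small round tin standing upright, 65 mm diameter, 36 mm high, to the right near the robot; bystander. Origin: centre of its underside
- wrench: open spanner lying along its x, about 180 mm long, right of the bay; bystander. Origin near its middle, on the bench
- screwdriver: screwdriver lying along its x, about 200 mm long, beyond the nuts; bystander. Origin near its middle, on the bench
There are look-alikes about, which are no part of the job. Leave any green look-alike of the nut1 alone. What is shaped like the nut2 but pink is not meant.

How it is judged:
At the end, for the whole second after the job is handed in: All three hub nuts lie flat (within 0.15 rad) at rest on the bench inside the bay's walls, each nut's centre at least 17 mm inside the open end; no other loose thing has been moved more than 20 mm (x of nut1 in the frame of bay between -0.08 and 0.08 m and y of nut1 in the frame of bay between -0.07 and 0.053 m and height (world z) of nut1 between -0.005 and 0.005 m and angle between each of nut1, nut2, nut3's own z axis and vertical below 0.15 rad and linear speed of each of nut1, nut2, nut3 below 0.01 m/s and x of nut2 in the frame of bay between -0.08 and 0.08 m and y of nut2 in the frame of bay between -0.07 and 0.053 m and height (world z) of nut2 between -0.005 and 0.005 m and x of nut3 in the frame of bay between -0.08 and 0.08 m and y of nut3 in the frame of bay between -0.07 and 0.053 m and height (world z) of nut3 between -0.005 and 0.005 m and distance of each of bearing, socket, meter, filter, tin, wrench, screwdriver from where it was at the start of the episode below 0.02 m); the robot touches nothing.
It fails at once if a nut is lifted or carried (its underside's centre more than 10 mm above the bench) (height (world z) of any of nut1, nut2, nut3 above 0.01 m).
It fails at once if a bystander is moved more than 20 mm or knocked over (distance of any of bearing, socket, meter, filter, tin, wrench, screwdriver from where it was at the start of the episode above 0.02 m or angle between any of socket, filter, tin, bearing's own z axis and vertical above 0.5 rad).
It also fails if it takes over 67 s, if anything falls off the work surface, if the arm or the gripper's body presses on something with over 40 N, if the wrist force passes 120 N, or if a joint passes its speed limit or range.

## Working session

There is one attempt and no reset: what is moved stays moved. The work goes in short steps, Python scripts to look and compute and a tool call to move; the robot and the scene stay as the last step left them, time stands still between calls to the robot, and variables do not carry over. Pictures are saved under pics/ and viewed, at most 10 in all, crops included, and the job is handed in when it is done.

Besides the shell and the picture viewer there is one more tool, called after ">>>" by a JSON object that holds its "op" and its "data". arm_command: Moves the arm, as the interface text tells. Its arguments: {"type":"object","properties":{"fingers":{"type":"array","items":{"type":"number"}},"travel":{"type":"array","items":{"type":"array","items":{"type":"number"}}},"dr":{"type":"array","items":{"type":"array","items":{"type":"number"}}},"squeeze":{"type":"number"}},"required":["fingers","travel","dr"]}

```bash
mkdir -p pics; python3 - <<'E'
from cell import *
import cv2,numpy as np,pickle
a=read_camera("top");b=read_camera("scene")
pickle.dump((a,b),open("v.pkl","wb"))
cv2.imwrite("pics/top.png",a["color"]);cv2.imwrite("pics/scene.png",b["color"])
for k in(a,b):print(k["fx"],k["cx"],k["cy"],k["R"],k["t"])
print(observe())
E
```

```text
525.5633329274677 273.9387737330976 207.37691038673276 [[ 0.01574864 -0.99973433 -0.01683016]
 [-0.98972715 -0.01319444 -0.14235899]
 [ 0.1420991   0.01889922 -0.989672  ]] [0.00725445 0.55143379 1.29989014]
397.4861103685568 280.51265438426344 215.24836554298773 [[-0.58999475  0.80733848  0.01052458]
 [ 0.65717187  0.48774581 -0.57465568]
 [-0.46907497 -0.33212738 -0.81832761]] [ 0.32684295 -0.34922743  1.23950345]
{'time': 0.1, 'qpos': array([-1.46499070e+00,  3.42652679e-01,  1.52490244e+00, -2.23206911e-05,
        1.27541668e+00, -1.46016688e-01]), 'qvel': array([ 7.13681093e-04, -1.91687729e-03, -1.83692529e-03, -1.59901361e-03,
       -5.96865139e-06,  1.07824249e-03]), 'joint_efforts': array([ 1.43660036e-03, -4.32005811e+01, -2.44693959e+01,  7.19862012e-02,
        5.25501603e-02, -5.29328952e-05]), 'tool_pos': array([ 0.13078175, -0.50807722,  0.22612131]), 'tool_rot': array([-3.14022508e+00, -1.79545893e-04,  2.51828700e-01]), 'contact_force': array([ 1.11297121,  0.23797131, -0.36628097]), 'torque': array([0.02810977, 0.01797798, 0.04191057]), 'grip_force': 0.0, 'opening': 0.0916680446881303}
```

View pics/top.png

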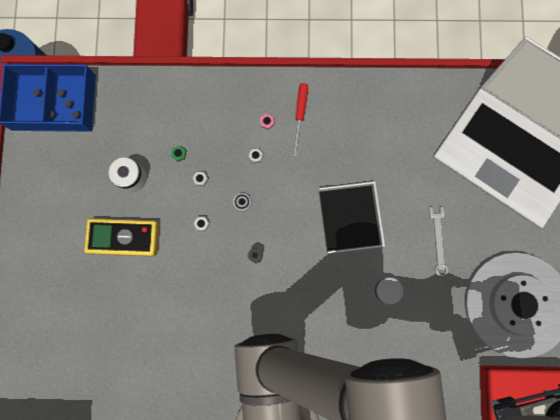

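View pics/scene.png

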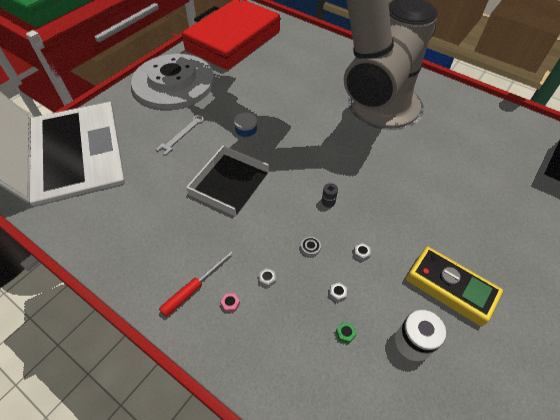

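The top view shows the nuts at about (256,155), (200,178) and (201,223), the bearing at (242,201) and the socket at (256,253). The bay spans about (319,187)–(383,245) and opens to image left. Pink is at (267,121) and green at (178,153).

```bash
cat > h.py <<'E'
import numpy as np,cv2
def ray(c,u,v,z):
    d=np.array([(u-c["cx"])/c["fx"],(v-c["cy"])/c["fy"],1.]);R=c["R"];o=-R.T@c["t"];d=R.T@d
    return (o+d*(z-o[2])/d[2])[:2]
def proj(c,p):
    q=c["R"]@np.array(p)+c["t"];return c["fx"]*q[0]/q[2]+c["cx"],c["fy"]*q[1]/q[2]+c["cy"]
E
python3 - <<'E'
import pickle;from h import *
a,b=pickle.load(open("v.pkl","rb"))
def blob(c,u,v,r=16):
    im=c["color"].astype(int);s=im[v-r:v+r+1,u-r:u+r+1];m=(s.min(2)>150).astype(np.uint8)
    n,l,st,ce=cv2.connectedComponentsWithStats(m);i=1+np.argmax(st[1:,4]);
    cn=cv2.findContours((l==i).astype(np.uint8),0,2)[0][0];(x,y),rr=cv2.minEnclosingCircle(cn);return x+u-r,y+v-r,rr,st[i,4]
for n,p,q in(("A",(256,155),(267,276)),("B",(200,178),(338,291)),("C",(201,223),(362,251))):
    for c,w in((a,p),(b,q)):
        x,y,r,ar=blob(c,*w);print(n,x,y,r,ar,ray(c,x,y,.014))
for n,u,v,z in(("bearing",242,201,.014),("socket top",256,246,.055),("bay1",320,187,.03),("bay2",374,181.5,.03),("bay3",382,245,.03),("bay4",328,251,.03),("sdtip",296,156,.005),("pink",267,121,.01),("green",178,153,.01),("tin",390,290,.036),("meterTR",157,221,.04),("meterBR",156,255,.04),("wrenchL",432,208,0)):print(n,ray(a,u,v,z).round(3))
for n,u,v,z in(("bearing",311,245,.014),("socket top",329,187,.055),("bayopenR",268,165,.03),("bayopenL",234,208,.03),("bayback",188,187,.03),("baybackR",222,149,.03)):print("s",n,ray(b,u,v,z).round(3))
for c,n,r in((a,"t",(slice(130,270),slice(150,400))),(b,"s",(slice(140,310),slice(180,390)))):
    s=c["color"][r];cv2.imwrite(f"pics/c{n}.png",cv2.resize(s,None,fx=3,fy=3,interpolation=cv2.INTER_CUBIC))
E
```

```text
A 255.0 155.0 7.071167945861816 90 [0.69378936 0.06790446]
A 267.1000003814697 276.0 8.149332046508789 104 [0.69747182 0.06797293]
B 199.0 178.0 7.211202621459961 97 [0.63021058 0.21371805]
B 338.5 290.0 9.013978004455566 133 [0.63223895 0.21257111]
C 200.08823490142822 223.05882263183594 7.211981773376465 98 [0.51130995 0.20659393]
C 362.5 249.5 8.276573181152344 104 [0.51248816 0.20447993]
bearing [0.571 0.099]
socket top [0.451 0.058]
bay1 [ 0.607 -0.102]
bay2 [ 0.623 -0.241]
bay3 [ 0.46 -0.26]
bay4 [ 0.443 -0.123]
sdtip [ 0.695 -0.04 ]
pink [0.788 0.038]
green [0.698 0.273]
tin [ 0.348 -0.277]
meterTR [0.512 0.313]
meterBR [0.426 0.311]
wrenchL [ 0.561 -0.397]
s bearing [0.573 0.102]
s socket top [0.432 0.057]
s bayopenR [ 0.446 -0.12 ]
s bayopenL [ 0.606 -0.102]
s bayback [ 0.625 -0.237]
s baybackR [ 0.474 -0.255]
```

View pics/ct.png

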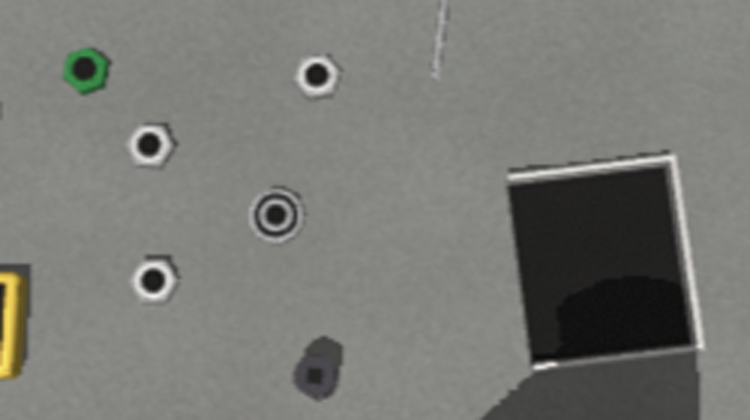

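The bay sits at yaw of about 7.4° with its mouth near (0.526,-0.112). I'll work in mouth coordinates and push the nearest nut, C, straight in first. First I go up and over to a spot behind it.

>>> {"op": "arm_command", "data": {"fingers": [-0.45,-0.45,-0.45,-0.45,-0.45,-0.45,-0.45,-0.45], "travel": [[0.036,-0.017,0],[0.072,-0.034,0],[0.108,-0.051,0],[0.144,-0.068,0],[0.18,-0.085,0],[0.216,-0.103,0],[0.252,-0.12,0],[0.288,-0.137,0]], "dr": [[0,0,-6],[0,0,-12],[0,0,-18],[0,0,-24],[0,0,-30],[0,0,-36],[0,0,-42],[0,0,-48]]}}

```text
time: 0.77
tool_pos: [0.3766, -0.3023, 0.2266]
tool_rot: [-3.141, -0.0, 1.095]
contact_force: [0.7, -1.0, -0.4]
opening: 0.0664
grip_force: 0.0
```

```bash
cat >> h.py <<'E'
from scipy.spatial.transform import Rotation as Ro
M=np.array([.5258,-.112]);X=np.array([.992,.129]);Y=np.array([-.129,.992])
def b2w(x,y): return M+x*X+y*Y
def w2b(p): d=np.array(p[:2])-M;return d@X,d@Y
def st():
    from cell import observe
    s=observe();print("t",round(s["time"],2),"bay",np.round(w2b(s["tool_pos"]),4),"z",round(s["tool_pos"][2],4),"yaw",np.degrees(s["tool_rot"]).round(1),"F",s["contact_force"].round(1),"open",round(s["opening"],3));return s
def go(x,y,z,yaw):
    s=st();R=Ro.from_euler("xyz",s["tool_rot"]);T=Ro.from_euler("xyz",[np.pi,0,np.radians(yaw)])
    print("travel",(R.inv().apply(np.r_[b2w(x,y),z]-s["tool_pos"])).round(4),"dr",np.degrees((R.inv()*T).as_rotvec()).round(1))
E
python3 -c "
from h import *
go(-.05,.0,.2,97.4);go(.027,.37,.1,97.4)"
```

```text
t 0.77 bay [-0.1725 -0.1695] z 0.2266 yaw [-180.    -0.    62.7] F [ 0.7 -1.  -0.4] open 0.066
travel [0.209  0.0042 0.0266] dr [ -0.   -0.  -34.7]
t 0.77 bay [-0.1725 -0.1695] z 0.2266 yaw [-180.    -0.    62.7] F [ 0.7 -1.  -0.4] open 0.066
travel [ 0.5572 -0.1431  0.1267] dr [ -0.   -0.  -34.7]
```

>>> {"op": "arm_command", "data": {"fingers": [0.48,0.48,0.48,0.48,0.48,0.48,0.48,0.48], "travel": [[0.039,0,0],[0.078,0,0],[0.117,-0.002,0],[0.156,-0.01,0.005],[0.195,-0.02,0.01],[0.234,-0.03,0.02],[0.273,-0.042,0.035],[0.31,-0.055,0.05]], "dr": [[0,0,-6],[0,0,-12],[0,0,-18],[0,0,-24],[0,0,-30],[0,0,-34.7],[0,0,-34.7],[0,0,-34.7]]}}

```text
time: 1.43
tool_pos: [0.4703, -0.0038, 0.1771]
tool_rot: [3.141, 0.0, 1.696]
contact_force: [-0.0, -0.4, 0.4]
opening: 0.0244
grip_force: 0.0
```

```bash
python3 -c "
from h import *
go(.027,.37,.1,97.4)"
```

```text
t 1.43 bay [-0.0411  0.1145] z 0.1771 yaw [179.9   0.   97.1] F [-0.  -0.4  0.4] open 0.024
travel [0.256  0.0668 0.0771] dr [ 0.1  0.  -0.3]
```

>>> {"op": "arm_command", "data": {"fingers": [0.48,0.48,0.48,0.48,0.48,0.48,0.48,0.48], "travel": [[0.037,0.01,0.01],[0.074,0.02,0.02],[0.111,0.03,0.03],[0.148,0.04,0.04],[0.185,0.05,0.05],[0.222,0.06,0.06],[0.256,0.067,0.077],[0.256,0.067,0.09]], "dr": [[0,0,0],[0,0,0],[0,0,0],[0,0,0],[0,0,0],[0,0,0],[0,0,0],[0,0,0]]}}

```text
time: 2.1
tool_pos: [0.5045, 0.2622, 0.0862]
tool_rot: [3.141, -0.002, 1.7]
contact_force: [-1.1, -0.6, 0.6]
opening: 0.0241
grip_force: 0.0
```

```bash
python3 - <<'E'
from h import *
from cell import *
go(.027,.37,.007,97.4)
w=read_camera("wrist");cv2.imwrite("pics/w1.png",w["color"])
E
```

```text
t 2.1 bay [0.0272 0.3739] z 0.0862 yaw [ 1.799e+02 -1.000e-01  9.740e+01] F [-1.1 -0.6  0.6] open 0.024
travel [-0.0038 -0.0002  0.0792] dr [ 0.1 -0.1 -0. ]
```

View pics/w1.png

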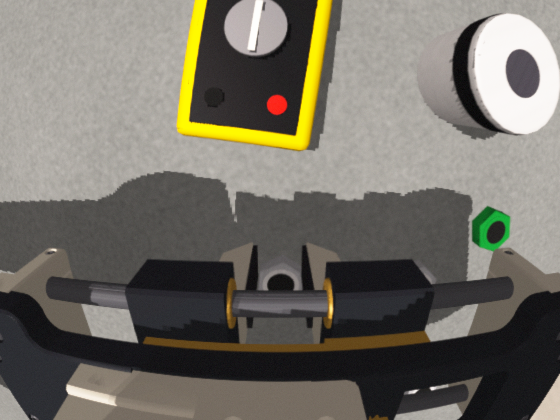

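The nut shows at (281,283), centred between the fingers, and the meter, filter and green nut are clear. I'll lower and push, easing to mid-gap x≈-0.003.

>>> {"op": "arm_command", "data": {"fingers": [0.48,0.48,0.48,0.48,0.48,0.48,0.48,0.48], "travel": [[-0.002,0,0.03],[-0.002,0,0.06],[-0.002,0,0.079],[-0.012,0,0.079],[-0.024,0,0.079],[-0.036,-0.002,0.079],[-0.048,-0.006,0.079],[-0.06,-0.01,0.079]], "dr": [[0,0,0],[0,0,0],[0,0,0],[0,0,0],[0,0,0],[0,0,0],[0,0,0],[0,0,0]]}}

```text
time: 2.82
tool_pos: [0.503, 0.1941, 0.0099]
tool_rot: [3.139, -0.0, 1.694]
contact_force: [1.1, 1.2, -1.5]
opening: 0.0239
grip_force: 0.3
```

>>> {"op": "arm_command", "data": {"fingers": [0.48,0.48,0.48,0.48,0.48,0.48,0.48,0.48], "travel": [[-0.012,-0.005,0],[-0.024,-0.01,0],[-0.036,-0.015,0],[-0.048,-0.019,0],[-0.06,-0.02,0],[-0.072,-0.02,0],[-0.086,-0.02,0],[-0.1,-0.02,0]], "dr": [[0,0,0],[0,0,0],[0,0,0],[0,0,0],[0,0,0],[0,0,0],[0,0,0],[0,0,0]]}}

```text
time: 3.48
tool_pos: [0.495, 0.093, 0.0085]
tool_rot: [-3.142, -0.0, 1.695]
contact_force: [-0.4, 3.5, 2.5]
opening: 0.0234
grip_force: 1.5
```

```bash
python3 - <<'E'
from h import *
from cell import *
go(-.003,-.08,.007,97.4)
w=read_camera("scene");cv2.imwrite("pics/s2.png",cv2.resize(w["color"][120:340,150:430],None,fx=2.5,fy=2.5))
E
```

```text
t 3.48 bay [-0.0041  0.2074] z 0.0085 yaw [-180.    -0.    97.1] F [-0.4  3.5  2.5] open 0.023
travel [-0.2873  0.0024  0.0015] dr [-0.  -0.  -0.3]
```

View pics/s2.png

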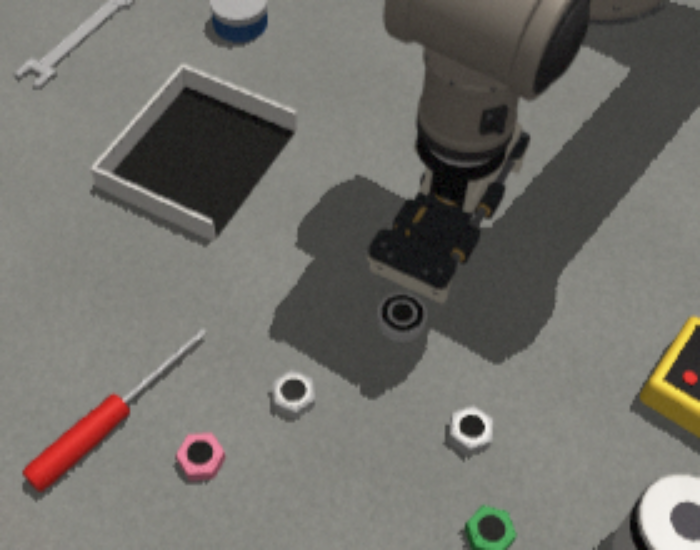

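The bearing at crop (402,312) is undisturbed and the nut is hidden by the gripper, so I continue.

>>> {"op": "arm_command", "data": {"fingers": [0.48,0.48,0.48,0.48,0.48,0.48,0.48,0.48], "travel": [[-0.014,0,0.001],[-0.028,0,0.001],[-0.042,0,0.001],[-0.056,0,0.001],[-0.07,0,0.001],[-0.084,0,0.001],[-0.098,0,0.001],[-0.112,0,0.001]], "dr": [[0,0,0],[0,0,0],[0,0,0],[0,0,0],[0,0,0],[0,0,0],[0,0,0],[0,0,0]]}}

```text
time: 4.2
tool_pos: [0.5086, -0.0178, 0.0072]
tool_rot: [-3.141, -0.0, 1.695]
contact_force: [-1.3, 2.6, 2.3]
opening: 0.0235
grip_force: 1.3
```

>>> {"op": "arm_command", "data": {"fingers": [0.48,0.48,0.48,0.48,0.48,0.48,0.48,0.48], "travel": [[-0.014,0,0],[-0.028,0,0],[-0.042,0,0],[-0.056,0,0],[-0.07,0,0],[-0.084,0,0],[-0.098,0,0],[-0.112,0,0]], "dr": [[0,0,0],[0,0,0],[0,0,0],[0,0,0],[0,0,0],[0,0,0],[0,0,0],[0,0,0]]}}

```text
time: 4.87
tool_pos: [0.5226, -0.1294, 0.0073]
tool_rot: [-3.141, -0.0, 1.695]
contact_force: [-0.3, 0.6, 0.5]
opening: 0.0235
grip_force: 1.0
```

>>> {"op": "arm_command", "data": {"fingers": [0.48,0.48,0.48,0.48,0.48], "travel": [[-0.014,0,0],[-0.028,0,0],[-0.042,0,0],[-0.052,0,0],[-0.058,0,0]], "dr": [[0,0,0],[0,0,0],[0,0,0],[0,0,0],[0,0,0]]}}

```text
time: 5.28
tool_pos: [0.53, -0.1875, 0.0074]
tool_rot: [3.141, 0.001, 1.694]
contact_force: [-0.0, 0.8, 0.7]
opening: 0.0237
grip_force: 0.9
```

>>> {"op": "arm_command", "data": {"fingers": [0.48,0.48,0.48,0.48,0.48,0.48,0.48,0.48], "travel": [[0.01,0,0],[0.01,0,-0.035],[0.01,0,-0.075],[0.01,0,-0.11],[0.03,0.01,-0.13],[0.065,0.02,-0.13],[0.1,0.03,-0.13],[0.14,0.04,-0.13]], "dr": [[0,0,0],[0,0,0],[0,0,0],[0,0,0],[0,0,0],[0,0,0],[0,0,0],[0,0,0]]}}

```text
time: 5.95
tool_pos: [0.5521, -0.0402, 0.138]
tool_rot: [3.141, 0.001, 1.694]
contact_force: [1.6, 0.9, -0.8]
opening: 0.024
grip_force: 0.0
```

```bash
python3 - <<'E'
from h import *
from cell import *
go(.19,.305,.12,7.4)
w=read_camera("scene");cv2.imwrite("pics/s3.png",cv2.resize(w["color"][120:340,150:430],None,fx=2.5,fy=2.5))
E
```

```text
t 5.95 bay [0.0353 0.0678] z 0.138 yaw [179.9   0.   97.1] F [ 1.6  0.9 -0.8] open 0.024
travel [0.2382 0.1533 0.018 ] dr [ 0.1 -0.  89.7]
```

View pics/s3.png

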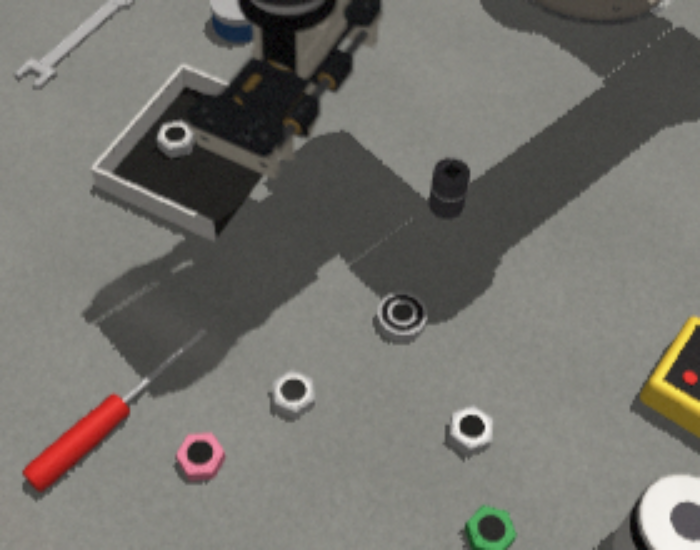

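C sits in the bay at crop (175,138). Next is B, pushed sideways in -x.

>>> {"op": "arm_command", "data": {"fingers": [0.48,0.48,0.48,0.48,0.48,0.48,0.48,0.48], "travel": [[0.025,0.016,0],[0.05,0.032,0],[0.075,0.048,0],[0.1,0.064,0],[0.125,0.08,0],[0.15,0.096,0],[0.175,0.112,0],[0.2,0.128,0]], "dr": [[0,0,7],[0,0,14],[0,0,21],[0,0,28],[0,0,35],[0,0,42],[0,0,49],[0,0,56]]}}

```text
time: 6.67
tool_pos: [0.654, 0.1748, 0.1372]
tool_rot: [-3.141, 0.001, 0.713]
contact_force: [0.6, -0.1, 0.2]
opening: 0.024
grip_force: 0.0
```

```bash
python3 - <<'E'
from h import *
import pickle
go(.188,.307,.12,7.4)
a,b=pickle.load(open("v.pkl","rb"))
for p in(ray(a,124,172,.085),ray(b,425,328,.085),(.631,.2135),(.698,.273)):print(p,np.round(w2b(p),3))
E
```

```text
t 6.67 bay [0.1641 0.2679] z 0.1372 yaw [-180.     0.    40.8] F [ 0.6 -0.1  0.2] open 0.024
travel [ 0.0417 -0.0195  0.0171] dr [-0.   0.1 33.4]
[0.62899432 0.39028528] [0.167 0.485]
[0.63495111 0.39209778] [0.173 0.486]
(0.631, 0.2135) [0.146 0.309]
(0.698, 0.273) [0.22 0.36]
```

>>> {"op": "arm_command", "data": {"fingers": [0.48,0.48,0.48,0.48,0.48,0.48], "travel": [[0.02,-0.01,0.01],[0.042,-0.0195,0.03],[0.042,-0.0195,0.04],[0.042,-0.0195,0.05],[0.042,-0.0195,0.05],[0.042,-0.0195,0.05]], "dr": [[0,0,7],[0,0,14],[0,0,21],[0,0,28],[0,0,33.4],[0,0,33.4]]}}

```text
time: 7.17
tool_pos: [0.6718, 0.2157, 0.0859]
tool_rot: [3.141, 0.003, 0.133]
contact_force: [0.2, 0.6, -0.2]
opening: 0.0239
grip_force: 0.0
```

```bash
python3 - <<'E'
from h import *
from cell import *
go(.188,.307,.007,7.4)
w=read_camera("top");cv2.imwrite("pics/t4.png",cv2.resize(w["color"][120:270,130:330],None,fx=3,fy=3))
E
```

```text
t 7.17 bay [0.1871 0.3062] z 0.0859 yaw [180.    0.2   7.6] F [ 0.2  0.6 -0.2] open 0.024
travel [ 0.0012 -0.001   0.0789] dr [0.  0.2 0.2]
```

View pics/t4.png

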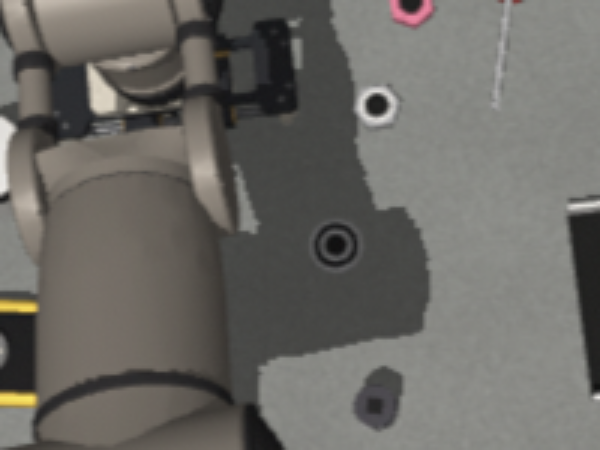

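The arm hides nut B, while the bearing, socket and A at crop (377,105) are unmoved. I'll lower and push -x.

>>> {"op": "arm_command", "data": {"fingers": [0.48,0.48,0.48,0.48,0.48,0.48,0.48,0.48], "travel": [[0.002,0,0.03],[0.002,0,0.06],[0.002,0,0.079],[-0.01,0,0.079],[-0.022,0,0.079],[-0.034,0,0.079],[-0.046,0,0.079],[-0.058,0,0.079]], "dr": [[0,0,0],[0,0,0],[0,0,0],[0,0,0],[0,0,0],[0,0,0],[0,0,0],[0,0,0]]}}

```text
time: 7.88
tool_pos: [0.6153, 0.2072, 0.0091]
tool_rot: [-3.142, -0.001, 0.139]
contact_force: [1.2, -0.3, -1.0]
opening: 0.0239
grip_force: 0.3
```

>>> {"op": "arm_command", "data": {"fingers": [0.48,0.48,0.48,0.48,0.48,0.48,0.48,0.48], "travel": [[-0.013,0,0],[-0.026,0,0],[-0.039,0,0],[-0.052,0,0],[-0.066,0,0],[-0.08,0,0],[-0.094,0,0],[-0.105,0,0]], "dr": [[0,0,0],[0,0,0],[0,0,0],[0,0,0],[0,0,0],[0,0,0],[0,0,0],[0,0,0]]}}

```text
time: 8.55
tool_pos: [0.511, 0.193, 0.0092]
tool_rot: [-3.142, -0.001, 0.139]
contact_force: [0.6, -0.1, 0.8]
opening: 0.0238
grip_force: 0.3
```

>>> {"op": "arm_command", "data": {"fingers": [0.48,0.48,0.48,0.48,0.48,0.48,0.48,0.48], "travel": [[-0.006,0,0],[0.006,0,0],[0.02,0,-0.035],[0.03,0,-0.07],[0.06,-0.03,-0.1],[0.1,-0.03,-0.12],[0.14,-0.03,-0.12],[0.18,-0.03,-0.12]], "dr": [[0,0,0],[0,0,0],[0,0,0],[0,0,0],[0,0,0],[0,0,0],[0,0,0],[0,0,0]]}}

```text
time: 9.22
tool_pos: [0.6816, 0.2475, 0.1326]
tool_rot: [-3.141, -0.006, 0.139]
contact_force: [2.2, 0.9, 0.7]
opening: 0.0237
grip_force: 0.0
```

```bash
python3 - <<'E'
from h import *
from cell import *
st()
for n in("scene","top"):
    c=read_camera(n);m=(c["color"].min(2)>135).astype(np.uint8)
    k,l,s,ce=cv2.connectedComponentsWithStats(m)
    for i in range(1,k):
        if 40<s[i,4]<250 and max(s[i,2:4])<24:
            u=s[i,0]+s[i,2]/2-.5;v=s[i,1]+s[i,3]/2-.5;p=ray(c,u,v,.014);print(n,u,v,s[i,4],np.round(w2b(p),3))
    cv2.imwrite(f"pics/{n}5.png",c["color"])
E
```

```text
t 9.22 bay [0.2009 0.3365] z 0.1326 yaw [-180.    -0.4    8. ] F [2.2 0.9 0.7] open 0.024
scene 31.5 33.0 46 [-0.228 -1.055]
scene 442.5 60.5 176 [-0.796  0.275]
scene 390.0 58.0 45 [-0.721  0.114]
scene 424.0 64.0 51 [-0.745  0.226]
scene 473.0 77.5 86 [-0.753  0.388]
scene 137.0 105.0 53 [-0.11  -0.471]
scene 325.0 112.0 99 [-0.362  0.038]
scene 369.5 115.5 60 [-0.413  0.16 ]
scene 451.5 137.5 67 [-0.441  0.399]
scene 208.0 135.0 65 [-0.109 -0.211]
scene 354.5 148.5 82 [-0.264  0.174]
scene 144.0 154.0 65 [ 0.038 -0.321]
scene 462.5 165.5 81 [-0.349  0.454]
scene 446.5 174.5 143 [-0.295  0.424]
scene 220.0 174.0 76 [-0.004 -0.1  ]
scene 455.5 207.0 57 [-0.2    0.473]
scene 460.5 245.0 70 [-0.095  0.512]
scene 443.0 249.0 63 [-0.065  0.479]
scene 274.0 255.5 43 [0.141 0.144]
scene 251.5 272.0 42 [0.202 0.121]
scene 268.0 274.0 180 [0.188 0.156]
scene 451.0 274.5 130 [-0.009  0.513]
scene 213.5 296.0 44 [0.29 0.08]
scene 143.0 298.5 59 [ 0.367 -0.048]
scene 229.0 318.0 42 [0.315 0.135]
scene 529.5 322.0 75 [0.021 0.684]
scene 487.5 327.0 43 [0.074 0.61 ]
scene 146.5 331.5 53 [0.42  0
[... 303 characters left out ...]
.23  -0.338]
top 445.5 126.0 55 [ 0.209 -0.352]
top 145.5 137.0 116 [0.273 0.441]
top 24.0 133.5 47 [0.321 0.764]
top 255.0 154.0 112 [0.193 0.157]
top 180.5 166.5 82 [0.182 0.355]
top 400.5 176.0 42 [ 0.089 -0.215]
top 83.0 193.5 94 [0.14  0.617]
top 200.0 195.5 100 [0.099 0.311]
top 362.5 217.5 111 [-0.007 -0.101]
top 455.0 249.5 123 [-0.116 -0.324]
top 46.0 256.5 63 [-0.014  0.722]
top 417.5 262.0 76 [-0.137 -0.225]
top 257.0 285.5 62 [-0.149  0.189]
top 260.5 312.5 54 [-0.217  0.187]
top 21.0 321.0 79 [-0.17   0.794]
top 52.0 363.0 86 [-0.282  0.721]
top 443.0 367.5 78 [-0.401 -0.248]
top 74.0 371.0 140 [-0.308  0.667]
top 455.5 376.0 89 [-0.425 -0.275]
top 390.0 398.5 44 [-0.46  -0.107]
```

View pics/scene5.png

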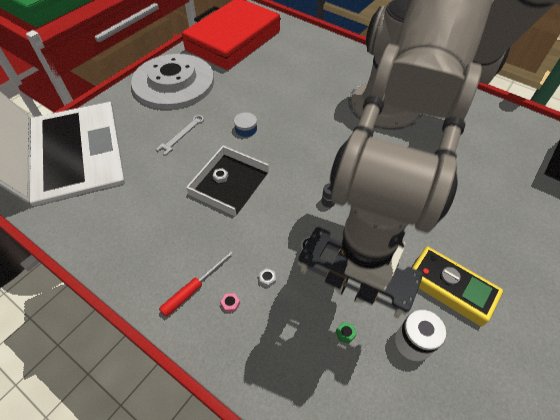

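C is in the bay at (220,174) and A is at (267,276). B is hidden behind the gripper, so I move the arm aside to locate it numerically.

>>> {"op": "arm_command", "data": {"fingers": [0.48,0.48,0.48,0.48,0.48,0.48,0.48,0.48], "travel": [[0,0.035,0],[0,0.07,0],[0,0.105,0],[0,0.14,0],[0,0.175,0],[0,0.21,0],[0,0.24,0],[0,0.25,0]], "dr": [[0,0,-7],[0,0,-14],[0,0,-21],[0,0,-28],[0,0,-35],[0,0,-42],[0,0,-49],[0,0,-56]]}}

```text
time: 9.98
tool_pos: [0.7126, -0.0069, 0.1285]
tool_rot: [3.141, 0.001, 1.116]
contact_force: [0.0, -0.7, -0.2]
opening: 0.0244
grip_force: 0.0
```

```bash
cat >> h.py <<'E'
def nuts():
    from cell import read_camera
    for n in("scene","top"):
        c=read_camera(n);m=(c["color"].min(2)>135).astype(np.uint8)
        k,l,s,ce=cv2.connectedComponentsWithStats(m)
        for i in range(1,k):
            if 40<s[i,4]<250 and max(s[i,2:4])<24:
                u=s[i,0]+s[i,2]/2-.5;v=s[i,1]+s[i,3]/2-.5;x,y=w2b(ray(c,u,v,.014))
                if -.09<x<.25 and -.15<y<.4 and c["color"][int(v)-1:int(v)+3,int(u)-1:int(u)+3].max()<110: print(n,u,v,s[i,2:5],round(x,3),round(y,3))
        cv2.imwrite(f"pics/{n}_last.png",c["color"])
E
python3 -c "
from h import *
st();nuts();go(-.003,.37,.12,97.4)"
```

```text
t 9.98 bay [0.1988 0.0801] z 0.1285 yaw [1.8e+02 1.0e-01 6.4e+01] F [ 0.  -0.7 -0.2] open 0.024
top 362.0 217.5 [ 15  14 105] -0.007 -0.1
top 205.5 235.5 [16 12 81] -0.007 0.307
t 10.08 bay [0.199  0.0825] z 0.1284 yaw [180.    0.   63.7] F [-0.6 -0.1 -0.3] open 0.024
travel [ 0.1272 -0.3277  0.0083] dr [ -0.    0.  -33.7]
```

B is at (-0.007,0.307), as planned.

>>> {"op": "arm_command", "data": {"fingers": [0.48,0.48,0.48,0.48,0.48,0.48,0.48,0.48], "travel": [[0.015,-0.037,0],[0.029,-0.074,0],[0.043,-0.111,0],[0.057,-0.148,0],[0.072,-0.185,0],[0.087,-0.222,0],[0.101,-0.259,0],[0.115,-0.296,0]], "dr": [[0,0,-6],[0,0,-12],[0,0,-18],[0,0,-24],[0,0,-30],[0,0,-33.7],[0,0,-33.7],[0,0,-33.7]]}}

```text
time: 10.75
tool_pos: [0.4956, 0.2348, 0.1287]
tool_rot: [3.141, -0.001, 1.699]
contact_force: [1.4, 0.9, 0.6]
opening: 0.0242
grip_force: 0.0
```

```bash
python3 -c "
from h import *
go(-.006,.365,.007,97.4)"
```

```text
t 10.75 bay [0.0148 0.3479] z 0.1287 yaw [180.   -0.   97.3] F [1.4 0.9 0.6] open 0.024
travel [ 0.0173 -0.0208  0.1217] dr [ 0.  -0.  -0.1]
```

>>> {"op": "arm_command", "data": {"fingers": [0.48,0.48,0.48,0.48,0.48,0.48,0.48,0.48], "travel": [[0.018,-0.02,0.01],[0.018,-0.02,0.045],[0.018,-0.02,0.08],[0.018,-0.02,0.112],[0.018,-0.02,0.122],[0.008,-0.02,0.122],[-0.004,-0.02,0.122],[-0.016,-0.02,0.122]], "dr": [[0,0,0],[0,0,0],[0,0,0],[0,0,0],[0,0,0],[0,0,0],[0,0,0],[0,0,0]]}}

```text
time: 11.42
tool_pos: [0.4817, 0.2133, 0.0081]
tool_rot: [3.139, -0.0, 1.7]
contact_force: [-0.6, 0.9, 0.1]
opening: 0.0233
grip_force: 0.4
```

>>> {"op": "arm_command", "data": {"fingers": [0.48,0.48,0.48,0.48,0.48,0.48,0.48,0.48], "travel": [[-0.013,0,0.001],[-0.026,0,0.001],[-0.039,0,0.001],[-0.052,0,0.001],[-0.065,0,0.001],[-0.078,0,0.001],[-0.091,0,0.001],[-0.104,0,0.001]], "dr": [[0,0,0],[0,0,0],[0,0,0],[0,0,0],[0,0,0],[0,0,0],[0,0,0],[0,0,0]]}}

```text
time: 12.08
tool_pos: [0.4951, 0.1089, 0.0069]
tool_rot: [3.139, 0.0, 1.698]
contact_force: [0.0, 1.4, 0.7]
opening: 0.0239
grip_force: 0.7
```

```bash
python3 -c "
from h import *
go(-.003,.14,.007,97.4);nuts()"
```

```text
t 12.08 bay [-0.002   0.2231] z 0.0069 yaw [179.8   0.   97.3] F [0.  1.4 0.7] open 0.024
travel [-0.0829 -0.0009 -0.0001] dr [ 0.2  0.  -0.1]
scene 267.0 276.0 [ 17  17 143] 0.194 0.156
top 255.0 154.5 [ 15  14 106] 0.191 0.157
top 362.0 217.5 [ 15  14 106] -0.007 -0.1
```

>>> {"op": "arm_command", "data": {"fingers": [0.48,0.48,0.48,0.48,0.48,0.48,0.48,0.48], "travel": [[-0.012,0,0],[-0.024,0,0],[-0.036,0,0],[-0.048,0,0],[-0.06,0,0],[-0.072,0,0],[-0.084,0,0],[-0.096,-0.003,0]], "dr": [[0,0,0],[0,0,0],[0,0,0],[0,0,0],[0,0,0],[0,0,0],[0,0,0],[0,0,0]]}}

```text
time: 12.85
tool_pos: [0.5041, 0.0138, 0.0054]
tool_rot: [3.141, 0.0, 1.7]
contact_force: [0.9, 2.8, 1.4]
opening: 0.0237
grip_force: 1.5
```

>>> {"op": "arm_command", "data": {"fingers": [0.48,0.48,0.48,0.48,0.48,0.48,0.48,0.48], "travel": [[-0.012,-0.004,0],[-0.024,-0.008,0],[-0.036,-0.012,0],[-0.048,-0.016,0],[-0.06,-0.02,0],[-0.072,-0.024,0],[-0.084,-0.028,0],[-0.096,-0.032,0]], "dr": [[0,0,0],[0,0,0],[0,0,0],[0,0,0],[0,0,0],[0,0,0],[0,0,0],[0,0,0]]}}

```text
time: 13.52
tool_pos: [0.4838, -0.0854, 0.0053]
tool_rot: [-3.142, 0.0, 1.7]
contact_force: [0.9, 3.0, 3.3]
opening: 0.024
grip_force: 1.7
```

```bash
python3 -c "
from h import *
go(-.038,-.07,.007,97.4);nuts()"
```

```text
t 13.52 bay [-0.0383  0.0318] z 0.0053 yaw [-180.     0.    97.4] F [0.9 3.  3.3] open 0.024
travel [-0.1018  0.0002 -0.0017] dr [-0.  0.  0.]
scene 219.5 173.5 [14 10 70] -0.004 -0.102
scene 267.0 275.5 [ 17  18 148] 0.193 0.156
top 255.0 154.5 [ 15  14 105] 0.191 0.157
top 363.5 217.5 [12 14 78] -0.008 -0.104
```

>>> {"op": "arm_command", "data": {"fingers": [0.48,0.48,0.48,0.48,0.48,0.48,0.48,0.48], "travel": [[-0.013,0,-0.001],[-0.026,0,-0.001],[-0.039,0,-0.001],[-0.052,0,-0.001],[-0.065,0,-0.001],[-0.077,0,-0.001],[-0.087,0,-0.001],[-0.093,0,-0.001]], "dr": [[0,0,0],[0,0,0],[0,0,0],[0,0,0],[0,0,0],[0,0,0],[0,0,0],[0,0,0]]}}

```text
time: 14.28
tool_pos: [0.4962, -0.1779, 0.0063]
tool_rot: [-3.142, 0.0, 1.699]
contact_force: [-0.7, 0.6, -0.5]
opening: 0.0239
grip_force: 0.6
```

>>> {"op": "arm_command", "data": {"fingers": [0.48,0.48,0.48,0.48,0.48,0.48,0.48,0.48], "travel": [[0.01,0,0],[0.01,0,-0.035],[0.01,0,-0.075],[0.01,0,-0.11],[0.03,0.03,-0.12],[0.055,0.06,-0.12],[0.08,0.09,-0.12],[0.105,0.12,-0.12]], "dr": [[0,0,0],[0,0,0],[0,0,0],[0,0,7],[0,0,14],[0,0,21],[0,0,28],[0,0,35]]}}

```text
time: 14.95
tool_pos: [0.6018, -0.0551, 0.127]
tool_rot: [3.141, -0.0, 1.089]
contact_force: [0.4, -1.0, -0.3]
opening: 0.0238
grip_force: 0.0
```

```bash
python3 -c "
from h import *
go(.234,.183,.12,38.4);nuts()"
```

```text
t 14.95 bay [0.0828 0.0466] z 0.127 yaw [180.   -0.   62.4] F [ 0.4 -1.  -0.3] open 0.024
travel [0.1986 0.0456 0.0071] dr [ 0. -0. 24.]
scene 267.5 275.5 [ 18  18 155] 0.192 0.157
top 255.0 154.5 [ 15  14 105] 0.191 0.157
```

>>> {"op": "arm_command", "data": {"fingers": [0.48,0.48,0.48,0.48,0.48,0.48,0.48], "travel": [[0.035,0.008,0],[0.07,0.016,0],[0.105,0.024,0],[0.14,0.032,0],[0.175,0.04,0],[0.199,0.046,0.007],[0.199,0.046,0.03]], "dr": [[0,0,6],[0,0,12],[0,0,18],[0,0,24],[0,0,24],[0,0,24],[0,0,24]]}}

```text
time: 15.63
tool_pos: [0.7368, 0.1042, 0.0994]
tool_rot: [3.137, -0.008, 0.681]
contact_force: [0.7, -0.5, -0.4]
opening: 0.0239
grip_force: 0.0
```

```bash
python3 -c "
from h import *
go(.234,.183,.007,38.4);go(.05,.072,.007,38.4);nuts()"
```

```text
t 15.63 bay [0.2372 0.1872] z 0.0994 yaw [179.8  -0.5  39. ] F [ 0.7 -0.5 -0.4] open 0.024
travel [-0.0055  0.0015  0.0923] dr [ 0.2 -0.5  0.6]
t 15.63 bay [0.2372 0.1872] z 0.0994 yaw [179.8  -0.5  39. ] F [ 0.7 -0.5 -0.4] open 0.024
travel [-0.2205 -0.0005  0.0906] dr [ 0.2 -0.5  0.6]
```

>>> {"op": "arm_command", "data": {"fingers": [0.48,0.48,0.48,0.48,0.48,0.48,0.48,0.48], "travel": [[-0.004,0.001,0.035],[-0.004,0.001,0.07],[-0.004,0.001,0.092],[-0.014,0.001,0.092],[-0.026,0.001,0.092],[-0.038,0,0.091],[-0.05,0,0.091],[-0.062,0,0.091]], "dr": [[0,0,0.6],[0,0,0.6],[0,0,0.6],[0,0,0.6],[0,0,0.6],[0,0,0.6],[0,0,0.6],[0,0,0.6]]}}

```text
time: 16.4
tool_pos: [0.6839, 0.0589, 0.0064]
tool_rot: [3.141, 0.0, 0.665]
contact_force: [-0.0, -0.2, 0.1]
opening: 0.0241
grip_force: 0.2
```

>>> {"op": "arm_command", "data": {"fingers": [0.48,0.48,0.48,0.48,0.48,0.48,0.48,0.48], "travel": [[-0.013,0,0],[-0.026,0,0],[-0.039,0,0],[-0.052,0,0],[-0.065,0,0],[-0.078,0,0],[-0.091,0,0],[-0.104,0,0]], "dr": [[0,0,0],[0,0,0],[0,0,0],[0,0,0],[0,0,0],[0,0,0],[0,0,0],[0,0,0]]}}

```text
time: 17.07
tool_pos: [0.602, -0.0053, 0.0064]
tool_rot: [3.141, 0.0, 0.665]
contact_force: [-0.2, -1.7, -1.4]
opening: 0.0237
grip_force: 0.2
```

```bash
python3 -c "
from h import *
go(.05,.072,.007,38.4);nuts()"
```

```text
t 17.07 bay [0.0893 0.096 ] z 0.0064 yaw [180.    0.   38.1] F [-0.2 -1.7 -1.4] open 0.024
travel [-0.046   0.0005 -0.0006] dr [ 0.   0.  -0.3]
scene 230.5 167.5 [14 10 68] -0.036 -0.088
scene 217.0 173.5 [13 12 68] -0.001 -0.108
```

>>> {"op": "arm_command", "data": {"fingers": [0.48,0.48,0.48,0.48,0.48,0.48,0.48,0.48], "travel": [[-0.012,0,0],[-0.024,0,0],[-0.035,0,0],[-0.043,0,0],[-0.033,0,0],[-0.023,0,-0.03],[-0.01,0,-0.065],[0,0,-0.09]], "dr": [[0,0,0],[0,0,0],[0,0,0],[0,0,0],[0,0,0],[0,0,0],[0,0,0],[0,0,0]]}}

```text
time: 17.83
tool_pos: [0.6049, -0.0034, 0.0981]
tool_rot: [3.14, -0.002, 0.666]
contact_force: [1.0, -0.1, 0.8]
opening: 0.0236
grip_force: 0.0
```

```bash
python3 -c "
from h import *
nuts();go(.03,.125,.097,97.4)"
```

```text
t 17.93 bay [0.0954 0.0973] z 0.1008 yaw [179.6  -0.5  38.2] F [ 1.  -0.5 -0.5] open 0.024
travel [-0.042  -0.0573  0.003 ] dr [  0.6  -0.2 -59.2]
```

>>> {"op": "arm_command", "data": {"fingers": [0.48,0.48,0.48,0.48,0.48,0.48,0.48,0.48], "travel": [[0,-0.01,0],[0,-0.02,0],[0,-0.03,0],[0,-0.04,0],[0,-0.05,0],[0,-0.06,0],[0,-0.07,0],[0,-0.08,0]], "dr": [[0,0,-7],[0,0,-14],[0,0,-21],[0,0,-28],[0,0,-35],[0,0,-42],[0,0,-49],[0,0,-56]]}}

```text
time: 18.6
tool_pos: [0.5534, 0.0594, 0.0949]
tool_rot: [-3.141, -0.0, 1.649]
contact_force: [-0.6, 0.2, 0.5]
opening: 0.0238
grip_force: 0.0
```

```bash
python3 -c "
from h import *
nuts();go(.03,.125,.097,97.4)"
```

```text
scene 230.5 167.5 [14 10 69] -0.036 -0.088
scene 217.0 173.5 [13 12 68] -0.001 -0.108
scene 311.0 245.0 [19 17 54] 0.075 0.206
top 299.0 211.0 [15 13 83] 0.028 0.059
t 18.7 bay [0.049 0.167] z 0.0949 yaw [-179.9   -0.    94.3] F [ 0.8 -0.6 -0.7] open 0.024
travel [-0.0429 -0.0166 -0.0021] dr [-0.1 -0.  -3.1]
```

View pics/scene_last.png

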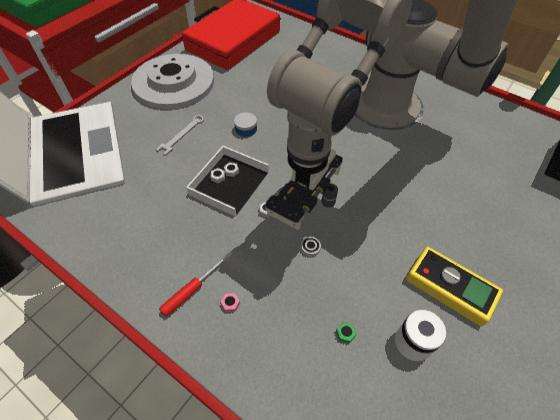

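B and C are in the bay at (231,168) and (217,174), A is at bay (0.028,0.059), and all bystanders are in place. Last push.

>>> {"op": "arm_command", "data": {"fingers": [0.48,0.48,0.48,0.48,0.48,0.48,0.48,0.48], "travel": [[-0.025,-0.009,0],[-0.05,-0.018,0],[-0.05,-0.018,0.02],[-0.05,-0.018,0.05],[-0.05,-0.018,0.08],[-0.05,-0.018,0.088],[-0.06,-0.018,0.088],[-0.072,-0.018,0.088]], "dr": [[0,0,-3],[0,0,-3],[0,0,-3],[0,0,-3],[0,0,-3],[0,0,-3],[0,0,-3],[0,0,-3]]}}

```text
time: 19.37
tool_pos: [0.5415, -0.015, 0.0077]
tool_rot: [-3.141, 0.0, 1.695]
contact_force: [0.3, -0.4, -0.4]
opening: 0.0237
grip_force: 0.0
```

```bash
python3 -c "
from h import *
go(.034,-.045,.007,97.4)"
```

```text
t 19.37 bay [0.0281 0.0942] z 0.0077 yaw [-180.     0.    97.1] F [ 0.3 -0.4 -0.4] open 0.024
travel [-0.1392  0.0066  0.0007] dr [-0.   0.  -0.3]
```

>>> {"op": "arm_command", "data": {"fingers": [0.48,0.48,0.48,0.48,0.48,0.48,0.48,0.48], "travel": [[-0.012,0,0],[-0.024,0,0],[-0.036,0.001,0],[-0.048,0.002,0],[-0.06,0.003,0],[-0.072,0.004,0],[-0.084,0.005,0],[-0.096,0.006,0]], "dr": [[0,0,0],[0,0,0],[0,0,0],[0,0,0],[0,0,0],[0,0,0],[0,0,0],[0,0,0]]}}

```text
time: 20.03
tool_pos: [0.559, -0.1103, 0.0075]
tool_rot: [3.142, 0.0, 1.695]
contact_force: [-0.3, 1.4, 2.7]
opening: 0.0241
grip_force: 1.1
```

>>> {"op": "arm_command", "data": {"fingers": [0.48,0.48,0.48,0.48,0.48], "travel": [[-0.012,0,0],[-0.024,0,0],[-0.034,0,0],[-0.041,0,0],[-0.045,0,0]], "dr": [[0,0,0],[0,0,0],[0,0,0],[0,0,0],[0,0,0]]}}

```text
time: 20.45
tool_pos: [0.5645, -0.1549, 0.0073]
tool_rot: [3.142, 0.0, 1.695]
contact_force: [0.4, 2.3, 2.8]
opening: 0.024
grip_force: 1.2
```

>>> {"op": "arm_command", "data": {"fingers": [0.48,0.48,0.48,0.48,0.48,0.48,0.48,0.48], "travel": [[0.01,0,0],[0.01,0,-0.035],[0.01,0,-0.075],[0.01,0,-0.11],[0.04,0,-0.14],[0.08,0,-0.15],[0.115,0,-0.15],[0.15,0,-0.15]], "dr": [[0,0,0],[0,0,0],[0,0,0],[0,0,0],[0,0,0],[0,0,0],[0,0,0],[0,0,0]]}}

```text
time: 21.12
tool_pos: [0.5453, -0.0027, 0.1584]
tool_rot: [3.14, 0.001, 1.695]
contact_force: [1.5, 0.4, -0.2]
opening: 0.024
grip_force: 0.0
```

```bash
python3 -c "
from h import *
st();nuts()"
```

```text
t 21.12 bay [0.0334 0.106 ] z 0.1584 yaw [179.9   0.   97.1] F [ 1.5  0.4 -0.2] open 0.024
scene 230.5 167.5 [14 10 68] -0.036 -0.088
scene 220.5 187.5 [14 12 80] 0.034 -0.073
scene 310.5 244.5 [20 18 84] 0.074 0.204
top 350.0 204.5 [ 15  14 107] 0.03 -0.074
```

```bash
python3 -c "
import cv2
a=cv2.imread('pics/top_last.png')[140:270,170:400];b=cv2.imread('pics/scene_last.png')[130:260,150:350]
cv2.imwrite('pics/f.png',cv2.hconcat([cv2.resize(a,(397*1,225)),cv2.resize(b,(346,225))]))"
```

```text
(no output)
```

View pics/f.png

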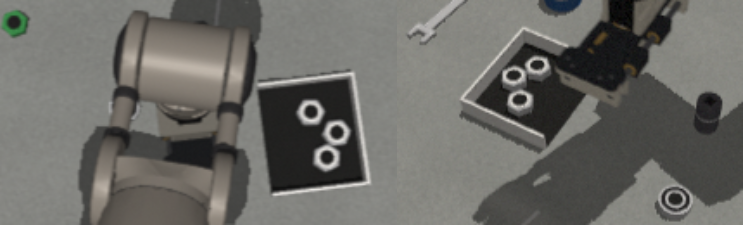

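All three nuts are flat inside the bay, at about (310,112), (337,132) and (326,158) in the left panel. The bearing and socket are undisturbed and the robot is clear.

```bash
python3 -c "
from cell import *
print(hand_in())"
```

```text
the job is handed in; nothing more can be done
None
```

All three hub nuts are flat inside the bay, about 70 mm or more in from the open end, with no bystander visibly moved, and the job was handed in at about 21 s; no verdict came back.

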